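# Put the binder's awl away and snap its case shut

## Task

Put the awl back in its saddles in the open tool case, with its point at the narrow saddle's end, then swing the lid over and press its front edge down past the spring catch until it clicks and the catch holds it shut. The lid is brittle, so press firmly enough to click it home but do not force it, and leave the other tools as they lie.

Things in the scene. Friction and masses are not known exactly. Their poses are not given: they have to be found in the camera images.
- case: Dark blue hard plastic tool case, 130 (x) x 220 (y) mm, firm on the green cutting mat (mat top 3 mm above the table); walls 5 mm thick, rim 46 mm above the origin. Origin: centre of its underside. x runs from the catch side to the hinge side, y from the butt end of the awl's place to its point end, z up. Black rubber seal stands 5 mm proud of the rim.
- awl_mid (a point): Middle of the awl's handle, on its axis. Eight-sided wooden handle 100 mm long, 24 mm across the flats, then brass ferrule 15 mm thick, 12 mm long, and a thin steel point. Lies on the mat, this point 12 mm above it. x runs along the awl towards the point.
- awl_tip (a point): Tip of the awl's steel point, on its axis, 107 mm from awl_mid.
- awl_seat (a point): Where awl_mid belongs when the awl lies in the case: 26 mm above the case's underside. Axes as the case; the awl's point goes to +y. Two grey saddles (27 mm slots, flared mouths, tops 30 mm above the case's underside) hold the handle 36 mm either side of this point; between them it is free to the floor (4 mm), 34 mm to the front wall. A narrow saddle takes the ferrule; 4 mm endways play.
- lid (a joint): Lid angle, rad: 0 hard down on the case, about 0.008 when latched (the seal lifts it against the catch), 0.015 to 0.04 if pressed but not latched, 1.57 upright, 1.85 fully open (leaning back). A stiff hinge holds it at any angle from 0.06 up; swinging it takes about 1 N at the free edge.
- lid_hinge (a point): Point on the hinge axis, at the middle, level with the rim (46 mm above the case's underside), on the case's back (+x) side. Axes turn with the lid: x is from the free edge to the hinge, z out of the lid's outside.
- lid_edge (a point): Middle of the lid's free (front) edge on its outside face: 130 mm from the hinge axis along the lid and 16 mm out from it (the lid is a 16 mm deep shell, 220 mm wide). A rust-red thumb pad lies just behind it. Pressed here it takes about 5 N where the catch starts to ride out (7 mm up), rising on the seal to about 13 N at the click, 1 mm above the hard stop, which is felt from 17 N on; the lid cracks above 25 N.
- catch (a joint): Orange spring tongue, 32 mm wide, at the middle of the case's front: angle in rad, 0 when sprung in (empty or hooked over the lid's lip), about 0.045 while the lip is still pushing it out. It works by itself; it need not be touched.
- folder: Bone folder, 24 x 150 x 5 mm, in the back pocket of the case; stays there. Origin: its underside.
- wax: Amber beeswax block, 24 x 34 x 14 mm, in the back pocket of the case; stays there. Origin: its underside.
- knife: Black snap-off knife, 160 x 20 x 16 mm, lying on the mat. Origin: its underside.
- rule: Steel straightedge, 300 x 30 x 3 mm, lying behind the case. Origin: its underside.
- scissors: White-handled scissors, 200 mm long, lying flat on the mat. Origin: underside at the pivot.
- reel: Reel of thread, 36 mm across, 46 mm high, standing. Origin: its underside.
- weight: Leather-covered book weight, 60 x 60 x 45 mm with a brass knob on top (67 mm in all). Origin: its underside.

How it is judged:
By the outcome, as a careful person would: the job done as asked, in the order asked, and still so for the second after the job is handed in, with the robot touching nothing.
It also fails if it takes over 61 s, if anything falls off the work surface, if the arm or the gripper's body presses on something with over 40 N, if the wrist force passes 120 N, or if a joint passes its speed limit or range.

## Robot

A 7-joint arm with a two-finger parallel gripper is mounted at the origin on the work surface. World frame = base frame: x ahead of the robot, y to its left, z up, the work surface at z = 0. Lengths are in m, angles in rad, forces in N, time in s.
With the tool pointing down it reaches from about 0.4 to 0.85 m from the base axis. Payload 10.4 kg.
Tool frame: the origin (TCP) lies at the very end of the fingers, on their centre line; the grasp point (between the pads) lies 19 mm behind it; z points along the fingers, y is the line along which they close (so a half turn about z gives the same grasp; the last joint's range is limited). The gripper opens to 85 mm and grips with 20 to 120 N. Pads are 22 mm wide; open, the fingers measure 114 mm over their backs; the gripper's body (76 mm by 85 mm) begins 54 mm behind the grasp point. The pads swing forward as they close: fully open they stand 13 mm farther back than shut.
Start: joints at [1.192, 0.332, -0.065, 1.46, 0.022, 1.35, -0.088], TCP at [0.218, -0.586, 0.231] pointing down, gripper open.
Joint ranges: [-2.6, 2.6], [-0.5, 2.12], [-1.47, 1.34], [0.16, 2.42], [-1.27, 4.41], [0.06, 2.06], [-2.6, 2.6]. Speed limits (rad/s): [2.22, 2.22, 2.79, 2.79, 3.14, 3.14, 3.14].

## Interface

Orientations are given as a unit quaternion [x, y, z, w].
In Python, from workcell import * gives the robot as it stands.
- The arm moves only by the tool step_arm, never from a script. Its argument "commands" is one flat list of numbers, 7 for each row, row after row: the finger opening in mm, from 0 to 85.4, then the shift along the world's x, y, z as a fraction of full scale, then the turn, a rotation vector about the world's x, y, z as a fraction of full scale. A call has exactly 10 rows; each row is the pose to reach, as a shift and turn from the pose commanded when the call began, turning the shorter way round; what a row does not reach only later rows make up. Full scale, the value 1, is 0.6 m for a shift and pi rad for a turn. A row lasts 1/8 s, in which the tool goes at most 62.5 mm and 10.7 degrees, less where a joint would pass 70% of its speed; a pose out of reach is approached as far as the arm can. A call with a number of a shift or a turn outside -1 to 1 is refused whole. A call with a gripper value outside its range is refused whole. The fingers move at their own pace and stop on an object; "squeeze" is the grip in N (left out, the last holds). Time passes only in rows, so rows that repeat a pose let the fingers close, or fill a call up. It gives the time, the measured TCP pose, the force, the opening and the grip force at its end, in the units of the state.
- get_obs(): the state, without advancing time (a new reading comes with each control period).
- camera(name): name is "scene" or "top" or "wrist"; returns the picture (400x640x3 uint8, red, green, blue); there is no depth.
- camera_params(name): a dict with "mtx" (3x3 intrinsics, pixels), "dist" ([k1, k2, p1, p2, k3] as OpenCV has them; the pictures are not rectified), "extrinsics" (4x4, takes a point from world to camera coordinates); the wrist camera has in their place "tool_from_camera" (4x4, takes a point from camera to tool coordinates, whose origin is the TCP and whose axes are the flange's). Camera axes: x right, y down, z forward; pixel columns grow to the right and rows downward; lengths in m; the calibration is good to about 2 mm. A picture is of the moment at which its call begins: read the wrist's pose just before it. camera_params takes no time and is no camera call.
- hand_in(): hands the job in; it is judged then, once.
The state is a dict: "clock": time; "joint_pos": joint angles; "joint_velocities": joint speeds; "tau": joint torques, N m; "position": TCP position; "ee_rot": TCP orientation; "ft_force": force on the tool from outside, world axes, zero at the start; "torque": the same for the moment, N m; "grip_width": opening from 0.0 (shut) to 1.0 (fully open); "grasp_force": force on a finger pad.
Only numpy, scipy, OpenCV 4.12 (cv2) and the standard library are available. Lean on these libraries where they do the work, as an engineer would, in place of code of your own. Each camera call takes 0.05 s, during which the arm holds its last target. There are 200 camera calls.

## Working session

There is one attempt and no reset: what is moved stays moved. The work goes in short steps, Python scripts to look and compute and a tool call to move; the robot and the scene stay as the last step left them, time stands still between calls to the robot, and variables do not carry over. Pictures are saved under pics/ and viewed, at most 10 in all, crops included, and the job is handed in when it is done.

Besides the shell and the picture viewer there is one more tool, called after "Call:" as name(argument=value, ...) on one line, values as JSON. step_arm: Moves the arm, as the interface text tells. Its arguments: {"type":"object","properties":{"commands":{"type":"array","items":{"type":"number"}},"squeeze":{"type":"number"}},"required":["commands"]}

```bash
ls; mkdir -p pics
cat > h.py <<'E'
from workcell import *
import numpy as np, cv2
from scipy.spatial.transform import Rotation as R
def ray(name,px,obs=None):
    p=camera_params(name); uv=cv2.undistortPoints(np.array([[px]],float),np.array(p['mtx']),np.array(p['dist']))[0,0]
    d=np.array([uv[0],uv[1],1.])
    if name=='wrist':
        T=np.eye(4);T[:3,:3]=R.from_quat(obs['ee_rot']).as_matrix();T[:3,3]=obs['position'];T=T@np.array(p['tool_from_camera'])
    else: T=np.linalg.inv(np.array(p['extrinsics']))
    return T[:3,3],T[:3,:3]@d
def onplane(name,px,z,obs=None):
    o,d=ray(name,px,obs); return o+d*(z-o[2])/d[2]
def cross(r1,r2):
    (o1,d1),(o2,d2)=r1,r2; d1=d1/np.linalg.norm(d1);d2=d2/np.linalg.norm(d2)
    s=np.linalg.lstsq(np.c_[d1,-d2],o2-o1,rcond=None)[0]
    a,b=o1+s[0]*d1,o2+s[1]*d2; return (a+b)/2,np.linalg.norm(a-b)
E
python3 - <<'E'
from h import *
np.set_printoptions(precision=4,suppress=True)
o=get_obs();print(o)
for n in('top','scene','wrist'):
    cv2.imwrite(f'pics/{n}0.png',camera(n)[:,:,::-1])
    p=camera_params(n);print(n,p)
E
```

```text
pics
{'clock': 0.0, 'joint_pos': array([ 1.1924,  0.3329, -0.0647,  1.4609,  0.0216,  1.3499, -0.0885]), 'joint_velocities': array([ 0.0013, -0.0017,  0.0004, -0.0009,  0.0004,  0.0005,  0.    ]), 'tau': array([  0.0017, -62.5449,   0.0505, -39.16  ,   0.0164,   0.0099,
         0.    ]), 'position': array([ 0.2176, -0.5855,  0.2305]), 'ee_rot': array([ 0.9842,  0.1769, -0.0002, -0.0007]), 'ft_force': array([ 1.4205, -0.3674, -0.2867]), 'torque': array([ 0.0013,  0.0448, -0.0431]), 'grasp_force': 0.0, 'grip_width': 1.0005465374316123}
top {'mtx': array([[431.8099,   0.    , 320.609 ],
       [  0.    , 431.8099, 198.9173],
       [  0.    ,   0.    ,   1.    ]]), 'dist': array([-0.0166,  0.    ,  0.    ,  0.    ,  0.    ]), 'extrinsics': array([[ 0.024 , -0.9997, -0.0044,  0.0282],
       [-0.9832, -0.0228, -0.1811,  0.6055],
       [ 0.1809,  0.0086, -0.9835,  1.0671],
       [ 0.    ,  0.    ,  0.    ,  1.    ]])}
scene {'mtx': array([[479.031 ,   0.    , 313.9365],
       [  0.    , 479.031 , 198.5394],
       [  0.    ,   0.    ,   1.    ]]), 'dist': array([-0.0882,  0.    ,  0.    ,  0.    ,  0.    ]), 'extrinsics': array([[ 0.3366,  0.9416,  0.0056, -0.2428],
       [ 0.8114, -0.287 , -0.5091, -0.4142],
       [-0.4778,  0.1759, -0.8607,  1.4834],
       [ 0.    ,  0.    ,  0.    ,  1.    ]])}
wrist {'mtx': array([[317.8009,   0.    , 315.8055],
       [  0.    , 317.8009, 198.1324],
       [  0.    ,   0.    ,   1.    ]]), 'dist': array([-0.0051,  0.    ,  0.    ,  0.    ,  0.    ]), 'tool_from_camera': array([[ 0.0008, -0.9558, -0.294 ,  0.0748],
       [ 1.    ,  0.001 , -0.0004,  0.0004],
       [ 0.0006, -0.294 ,  0.9558, -0.1431],
       [ 0.    ,  0.    ,  0.    ,  1.    ]])}
```

View pics/top0.png

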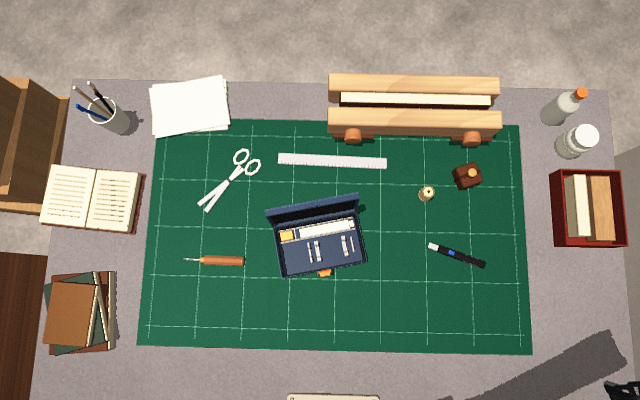

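View pics/scene0.png

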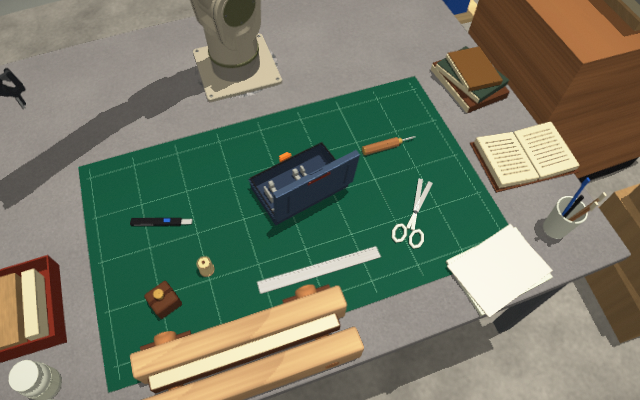

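The top view shows the awl at about (222,260) with its tip at (184,259). The open case is at (320,247), its catch at (325,272) is on the robot side, and the saddles are at x≈310–350. The scene view confirms this, with the lid standing on the far side.

Run:
```python
from h import *
np.set_printoptions(precision=4,suppress=True)
res={}
for n,(x0,y0,x1,y1) in dict(top=(170,245,255,275),scene=(350,125,425,160)).items():
    im=cv2.imread(f'pics/{n}0.png'); hsv=cv2.cvtColor(im,cv2.COLOR_BGR2HSV)
    def blob(m,box):
        x0,y0,x1,y1=box;k=np.zeros_like(m);k[y0:y1,x0:x1]=m[y0:y1,x0:x1]
        c=max(cv2.findContours(k,cv2.RETR_EXTERNAL,cv2.CHAIN_APPROX_NONE)[0],key=cv2.contourArea);return cv2.minAreaRect(c),cv2.contourArea(c),c
    wood=cv2.inRange(hsv,(3,110,60),(22,255,255))
    r=blob(wood,(x0,y0,x1,y1));print(n,'awl',r[:2]);res[n,'awl']=r[0][0]
    ng=255-cv2.inRange(hsv,(60,60,0),(95,255,255))
    c=blob(ng,(x0,y0,x1,y1))[2][:,0];print('nongreen ext',c[c[:,0].argmin()],c[c[:,0].argmax()])
    cb=(300,262,345,285) if n=='top' else(270,145,300,168)
    r=blob(cv2.inRange(hsv,(3,150,120),(20,255,255)),cb);print('catch',r[:2]);res[n,'catch']=r[0][0]
    bl=cv2.inRange(hsv,(105,60,0),(130,255,150))
    r=blob(bl,(255,185,380,285) if n=='top' else(240,130,370,230));print('case',r[:2], cv2.approxPolyDP(r[2],4,True)[:,0].tolist())
for k in('awl','catch'):
    print(k,cross(ray('top',res['top',k]),ray('scene',res['scene',k])))
    print(onplane('top',res['top',k],0.015))
print('tip',onplane('top',(184,259),.015))
im=cv2.imread('pics/top0.png')[180:285,255:380];cv2.imwrite('pics/c.png',cv2.resize(im,None,fx=5,fy=5,interpolation=cv2.INTER_CUBIC))
```

```text
top awl (((221.5, 260.0), (43.212501525878906, 9.117088317871094), 2.385944128036499), 335.0)
nongreen ext [184 258] [243 265]
catch (((324.34613037109375, 272.73077392578125), (6.275716304779053, 12.551432609558105), 78.69007110595703), 60.5)
case (((318.85675048828125, 245.31964111328125), (50.215057373046875, 82.71320343017578), 78.11134338378906), 3756.5) [[354, 214], [275, 229], [283, 275], [364, 259]]
scene awl (((381.7994079589844, 145.27792358398438), (9.099891662597656, 40.36069869995117), 74.47589111328125), 304.5)
nongreen ext [362 146] [414 137]
catch (((284.5000305175781, 156.00001525878906), (5.81377649307251, 12.521980285644531), 63.43495178222656), 56.5)
case (((308.3692932128906, 177.18577575683594), (51.88006591796875, 109.51705932617188), 61.69924545288086), 4542.0) [[357, 152], [334, 160], [319, 144], [254, 177], [256, 186], [250, 180], [276, 224], [346, 186]]
awl (array([0.4424, 0.2993, 0.0114]), np.float64(0.0023692436580253595))
[0.4426 0.2996 0.015 ]
catch (array([0.4157, 0.028 , 0.0508]), np.float64(0.0008666569132604571))
[0.4162 0.0283 0.015 ]
tip [0.4427 0.3989 0.015 ]
```

View pics/c.png

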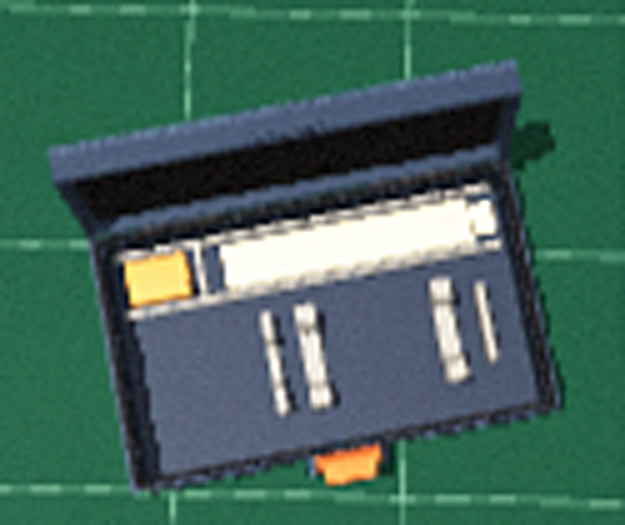

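The crop shows, left to right, the narrow saddle (275,362), the handle saddles (313,355) and (448,330), and the butt stop (486,322). The catch is at (350,463), so the case's y points image-left, turned about 10°. The arm goes over the case next for a close wrist look.

Call:
step_arm(commands=[85, 0.383, 0.975, 0.05, 0, 0, 0.417, 85, 0.383, 0.975, 0.05, 0, 0, 0.417, 85, 0.383, 0.975, 0.05, 0, 0, 0.417, 85, 0.383, 0.975, 0.05, 0, 0, 0.417, 85, 0.383, 0.975, 0.05, 0, 0, 0.417, 85, 0.383, 0.975, 0.05, 0, 0, 0.417, 85, 0.383, 0.975, 0.05, 0, 0, 0.417, 85, 0.383, 0.975, 0.05, 0, 0, 0.417, 85, 0.383, 0.975, 0.05, 0, 0, 0.417, 85, 0.383, 0.975, 0.05, 0, 0, 0.417])

```text
clock: 1.4
position: [0.4462, -0.0029, 0.2613]
ee_rot: [0.673, 0.74, -0.0, 0.0]
ft_force: [1.1, -1.4, 0.2]
grip_width: 0.998
grasp_force: 0.0
```

Run:
```python
from h import *
import pickle
o=get_obs();im=camera('wrist');pickle.dump(o,open('o1.pkl','wb'))
print(o['joint_pos'],o['joint_velocities'].round(3))
cv2.imwrite('pics/w1.png',im[:,:,::-1])
```

```text
[ 0.686673   -0.05803274 -0.74069266  1.82453394 -0.03938329  1.35945616
  0.04976856] [-0.483  0.41  -0.71  -0.38   0.221  0.026 -1.254]
```

View pics/w1.png

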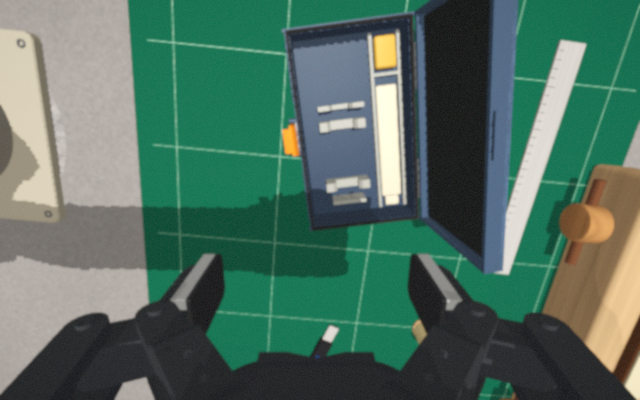

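Call:
step_arm(commands=[85, 0, 0.15, 0, 0, 0, 0, 85, 0, 0.15, 0, 0, 0, 0, 85, 0, 0.15, 0, 0, 0, 0, 85, 0, 0.15, 0, 0, 0, 0, 85, 0, 0.15, 0, 0, 0, 0, 85, 0, 0.15, 0, 0, 0, 0, 85, 0, 0.15, 0, 0, 0, 0, 85, 0, 0.15, 0, 0, 0, 0, 85, 0, 0.15, 0, 0, 0, 0, 85, 0, 0.15, 0, 0, 0, 0])

```text
clock: 2.7
position: [0.446, 0.0852, 0.2611]
ee_rot: [0.673, 0.74, 0.0, 0.0]
ft_force: [-0.6, -0.0, -0.5]
grip_width: 0.998
grasp_force: 0.0
```

The wrist view shows the narrow saddle at (340,106), the handle saddles at (342,125) and (348,184), and the stop at (349,199). The front wall with the catch is at x≈290–312, and the lid leans back on the right.

Run:
```python
from h import *
import pickle
np.set_printoptions(precision=4,suppress=True)
o=get_obs();im=camera('wrist')[:,:,::-1].copy();pickle.dump(o,open('o2.pkl','wb'))
print(o['joint_velocities'].round(3))
cv2.imwrite('pics/w2.png',im)
```

```text
[-0.001  0.     0.001 -0.002 -0.    -0.001 -0.001]
```

View pics/w2.png

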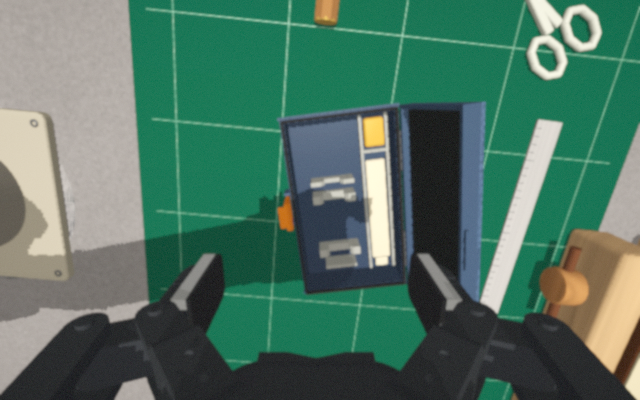

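The second wrist view shows the saddles at (332,182), (334,195), (340,247) and (341,262), and the awl's butt at (327,12). Next I triangulate the saddles and the case corners.

Run:
```python
from h import *
import pickle
np.set_printoptions(precision=4,suppress=True)
O=[pickle.load(open(f'o{i}.pkl','rb')) for i in(1,2)]
S=[];K=[]
for i,box in((1,(312,92,370,212)),(2,(302,170,362,274))):
    im=cv2.imread(f'pics/w{i}.png');hsv=cv2.cvtColor(im,cv2.COLOR_BGR2HSV)
    g=cv2.inRange(hsv,(0,0,115),(180,70,255));k=np.zeros_like(g);x0,y0,x1,y1=box;k[y0:y1,x0:x1]=g[y0:y1,x0:x1]
    cs=[c for c in cv2.findContours(k,0,2)[0] if cv2.contourArea(c)>20]
    L=[]
    for c in sorted(cs,key=lambda c:c[:,0,1].mean()):
        print(i,cv2.boundingRect(c),np.round(cv2.minAreaRect(c)[0],1),cv2.contourArea(c))
    # white-ish pocket divider excluded; case outline
    b=cv2.inRange(hsv,(105,60,0),(130,255,170));b[:, :270]=0;b[300 if i==2 else 235:]=0
    b=cv2.morphologyEx(b,cv2.MORPH_CLOSE,np.ones((3,3)))
    c=max(cv2.findContours(b,0,1)[0],key=cv2.contourArea);print(cv2.approxPolyDP(c,4,True)[:,0].tolist())
# rough pairs
P1=[(340,106),(342,125),(348,184),(290,31),(313,229),(414,13)];P2=[(332,182),(334,196),(340,247),(283,119),(307,292),(400,105)]
for a,b in zip(P1,P2):print(a,*cross(ray('wrist',a,O[0]),ray('wrist',b,O[1])),onplane('wrist',b,.033,O[1]),onplane('wrist',b,.054,O[1]))
a=[cv2.resize(cv2.imread(f'pics/w{i}.png')[y:y+150,270:430],None,fx=4,fy=4,interpolation=2) for i,y in((1,80),(2,150))]
cv2.imwrite('pics/cw.png',cv2.resize(a[1],(640,600)))
```

```text
1 (312, 92, 58, 45) [340.5 114. ] 2153.5
1 (324, 173, 46, 32) [347.2 188.8] 886.5
[[408, 18], [289, 35], [289, 68], [300, 116], [290, 121], [301, 123], [310, 217], [316, 226], [415, 214]]
2 (309, 172, 48, 33) [332.7 188. ] 958.0
2 (320, 237, 42, 32) [340.6 252.5] 931.5
[[397, 105], [280, 119], [287, 121], [284, 133], [293, 186], [286, 194], [294, 192], [309, 290], [402, 280], [392, 109]]
(340, 106) [0.4669 0.0681 0.0327] 0.0003641177105160408 [0.4671 0.0681 0.033 ] [0.4655 0.0733 0.054 ]
(342, 125) [0.4727 0.0466 0.0184] 2.1168076177920056e-05 [0.4714 0.0509 0.033 ] [0.4696 0.057  0.054 ]
(348, 184) [ 0.4895 -0.0259  0.0126] 0.0001514441427747987 [ 0.4868 -0.0162  0.033 ] [ 0.4841 -0.0063  0.054 ]
(290, 31) [0.4054 0.1367 0.0434] 0.0017501056113472867 [0.4035 0.136  0.033 ] [0.4055 0.1374 0.054 ]
(313, 229) [ 0.45   -0.0775  0.0465] 0.00011703503669678 [ 0.4505 -0.0865  0.033 ] [ 0.4498 -0.0726  0.054 ]
(414, 13) [0.5288 0.1637 0.0487] 0.0007638165883077193 [0.5332 0.1639 0.033 ] [0.5278 0.1636 0.054 ]
```

View pics/cw.png

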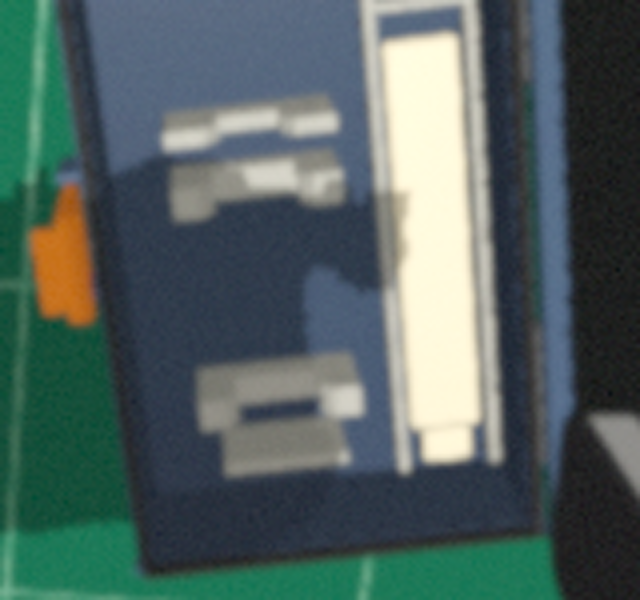

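Prong tops sit at crop (191,205) and (323,190) for the saddle next to the narrow one, and at (217,412) and (343,398) for the other. I combine these with the top view to get the seat.

Run:
```python
from h import *
import pickle
np.set_printoptions(precision=4,suppress=True)
o=pickle.load(open('o2.pkl','rb'))
q=lambda x,y:(270+x/4,150+y/4)
s1=np.mean([onplane('wrist',q(191,205),.033,o),onplane('wrist',q(323,190),.033,o)],0)
s2=np.mean([onplane('wrist',q(217,412),.033,o),onplane('wrist',q(343,398),.033,o)],0)
t1=onplane('top',(255+313/5,180+355/5),.033);t2=onplane('top',(255+448/5,180+330/5),.033)
for a,b in((s1,s2),(t1,t2)):
    d=a-b;print(a,b,'mid',(a+b)/2,np.linalg.norm(d),np.degrees(np.arctan2(d[1],d[0])))
# wall lines in crop: front inner wall top and pocket
print('front rim outer pts',onplane('wrist',q(62,0),.049,o),onplane('wrist',q(145,570),.049,o),'seal out back',onplane('wrist',q(540,530),.049,o))
print('top rim corners FL',onplane('top',(255+140/5,180+488/5),.049),'FR',onplane('top',(255+558/5,180+405/5),.049))
# awl tilt
print('awl butt in w2',onplane('wrist',(327,25),.015,o))
# lid top edge in both wrist views (inside/outside free corners)
o1=pickle.load(open('o1.pkl','rb'))
print('lid corner near',cross(ray('wrist',(495,271),o1),ray('wrist',(471,325),o)))
print('lid top, top-cam vs scene', cross(ray('top',(255+515/5,180+68/5)),ray('scene',(276,222))), cross(ray('top',(255+52/5,180+155/5)),ray('scene',(357,152))))
```

```text
[0.4722 0.0466 0.033 ] [ 0.4875 -0.0222  0.033 ] mid [0.4798 0.0122 0.033 ] 0.070510802430405 102.50215062733481
[0.4712 0.0471 0.033 ] [ 0.4858 -0.0227  0.033 ] mid [0.4785 0.0122 0.033 ] 0.07135577409763029 101.79738708719906
front rim outer pts [0.41   0.1037 0.049 ] [ 0.4491 -0.0767  0.049 ] seal out back [ 0.573  -0.0501  0.049 ]
top rim corners FL [0.4011 0.1328 0.049 ] FR [ 0.4478 -0.0785  0.049 ]
awl butt in w2 [0.4433 0.2399 0.015 ]
lid corner near (array([ 0.6819, -0.1126,  0.0432]), np.float64(0.00960398769846508))
lid top, top-cam vs scene (array([ 0.6139, -0.0534,  0.089 ]), np.float64(0.0030649877172765285)) (array([0.5503, 0.1662, 0.1796]), np.float64(0.002593448757075282))
```

Call:
step_arm(commands=[85, -0.01, 0.25, -0.15, 0, 0, -0.03, 85, -0.01, 0.25, -0.15, 0, 0, -0.03, 85, -0.01, 0.25, -0.15, 0, 0, -0.03, 85, -0.01, 0.25, -0.15, 0, 0, -0.03, 85, -0.01, 0.25, -0.15, 0, 0, -0.03, 85, -0.01, 0.25, -0.15, 0, 0, -0.03, 85, -0.01, 0.25, -0.15, 0, 0, -0.03, 85, -0.01, 0.25, -0.15, 0, 0, -0.03, 85, -0.01, 0.25, -0.15, 0, 0, -0.03, 85, -0.01, 0.25, -0.15, 0, 0, -0.03])

```text
clock: 4.0
position: [0.44, 0.2351, 0.1712]
ee_rot: [0.707, 0.707, 0.0, 0.0]
ft_force: [-1.0, 0.0, 0.2]
grip_width: 0.995
grasp_force: 0.0
```

Run:
```python
from h import *
import pickle
np.set_printoptions(precision=4,suppress=True)
o=get_obs();im=camera('wrist')[:,:,::-1].copy();cv2.imwrite('pics/w3.png',im);pickle.dump(o,open('o3.pkl','wb'))
def meas(im,o):
    hsv=cv2.cvtColor(im,cv2.COLOR_BGR2HSV)
    w=cv2.inRange(hsv,(3,100,50),(22,255,255));w[:,:200]=0;w[:,450:]=0
    c=max(cv2.findContours(w,0,1)[0],key=cv2.contourArea);r=cv2.minAreaRect(c);print(r)
    b=cv2.boxPoints(r);b=b[np.argsort(b[:,1])];e=(b[:2].mean(0),b[2:].mean(0))
    return r[0],e
c,e=meas(im,o)
P=[onplane('wrist',p,.015,o) for p in(c,*e)];print(P,np.linalg.norm(P[1]-P[2]),np.degrees(np.arctan2(*(P[1]-P[2])[1::-1])))
t=cv2.minAreaRect
print('two-view',cross(ray('wrist',c,o),ray('top',(221.5,260))))
```

```text
((318.5, 110.0), (132.0, 27.0), 90.0)
[array([0.4423, 0.3016, 0.015 ]), array([0.4421, 0.3562, 0.015 ]), array([0.4425, 0.2402, 0.015 ])] 0.11607079925887444 90.22818302149892
two-view (array([0.4426, 0.3013, 0.0078]), np.float64(0.0005531609345663471))
```

View pics/w3.png

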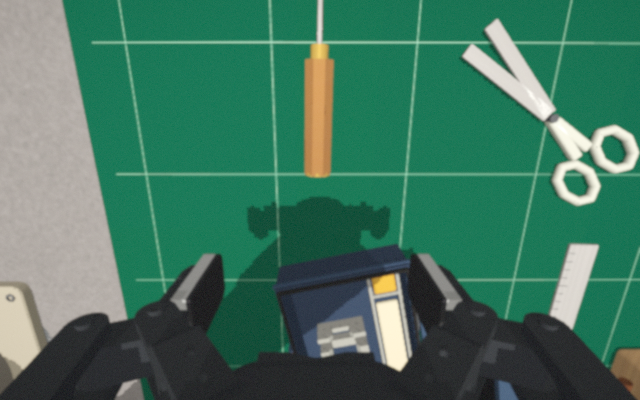

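The awl lies straight along y: handle rows 58–177 at column 318, ferrule at (319,50), with clear mat on both sides. Its mid works out at (0.442, 0.2925), and the tip at 0.399 agrees with the 107 mm given. I descend over it.

Call:
step_arm(commands=[70, 0.004, 0.096, -0.06, 0, 0, 0, 60, 0.004, 0.096, -0.12, 0, 0, 0, 55, 0.004, 0.096, -0.18, 0, 0, 0, 50, 0.004, 0.096, -0.22, 0, 0, 0, 50, 0.004, 0.096, -0.25, 0, 0, 0, 50, 0.004, 0.096, -0.265, 0, 0, 0, 50, 0.004, 0.096, -0.272, 0, 0, 0, 50, 0.004, 0.096, -0.275, 0, 0, 0, 50, 0.004, 0.096, -0.275, 0, 0, 0, 50, 0.004, 0.096, -0.275, 0, 0, 0])

```text
clock: 5.3
position: [0.4426, 0.2929, 0.0066]
ee_rot: [0.707, 0.707, 0.0, 0.0]
ft_force: [-0.2, 0.2, 0.5]
grip_width: 0.585
grasp_force: 0.0
```

Call:
step_arm(commands=[15, 0, 0, 0, 0, 0, 0, 15, 0, 0, 0, 0, 0, 0, 15, 0, 0, 0, 0, 0, 0, 15, 0, 0, 0, 0, 0, 0, 15, 0, 0, 0, 0, 0, 0, 15, 0, 0, 0, 0, 0, 0, 15, 0, 0, 0, 0, 0, 0, 15, 0, 0, 0, 0, 0, 0, 15, 0, 0, 0, 0, 0, 0, 15, 0, 0, 0, 0, 0, 0], squeeze=40)

```text
clock: 6.55
position: [0.4426, 0.2929, 0.0064]
ee_rot: [0.707, 0.707, 0.0, 0.0]
ft_force: [-0.8, -1.2, 6.2]
grip_width: 0.27
grasp_force: 39.7
```

Call:
step_arm(commands=[15, 0, 0, 0.1, 0, 0, 0, 15, 0, 0, 0.167, 0, 0, 0.02, 15, 0.01, -0.08, 0.167, 0, 0, 0.04, 15, 0.02, -0.16, 0.167, 0, 0, 0.067, 15, 0.035, -0.25, 0.167, 0, 0, 0.067, 15, 0.045, -0.33, 0.167, 0, 0, 0.067, 15, 0.053, -0.4, 0.167, 0, 0, 0.067, 15, 0.061, -0.45, 0.167, 0, 0, 0.067, 15, 0.061, -0.468, 0.167, 0, 0, 0.067, 15, 0.061, -0.468, 0.167, 0, 0, 0.067])

```text
clock: 7.8
position: [0.4787, 0.0122, 0.1062]
ee_rot: [0.629, 0.778, 0.0, -0.0]
ft_force: [-0.6, 0.8, -0.8]
grip_width: 0.27
grasp_force: 39.7
```

Run:
```python
from h import *
import pickle
np.set_printoptions(precision=4,suppress=True)
o=get_obs();im=camera('wrist')[:,:,::-1].copy();pickle.dump(o,open('o4.pkl','wb'));cv2.imwrite('pics/w4.png',im)
print(o['position'],o['grip_width'],R.from_quat(o['ee_rot']).as_matrix())
a=cv2.resize(im[60:400,150:500],None,fx=1.7,fy=1.7);cv2.imwrite('pics/w4c.png',a)
```

```text
[0.4787 0.0122 0.1062] 0.27022446890770174 [[-0.2092  0.9779 -0.0002]
 [ 0.9779  0.2092  0.0003]
 [ 0.0003 -0.0002 -1.    ]]
```

View pics/w4c.png

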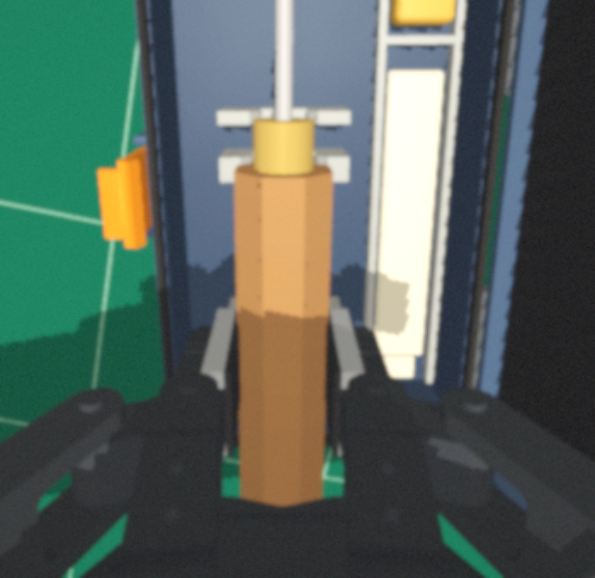

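The awl is centred over the saddles: awl axis at column 284, saddle middle at 283.5. I check the endways position.

Run:
```python
from h import *
import pickle
np.set_printoptions(precision=4,suppress=True)
o=pickle.load(open('o4.pkl','rb'));M=R.from_quat(o['ee_rot']).as_matrix()
f=lambda x,y,z:M.T@(onplane('wrist',(150+x/1.7,60+y/1.7),z,o)-o['position'])
print('narrow top edges',f(284,110,.033),f(284,125,.033))
print('saddle top edges',f(284,152,.033),f(284,182,.033))
az=.1062+.009
print('handle front end (top z)',f(284,167,az+.012),'ferrule end',f(284,120,az+.0075),'butt',f(284,505,az))
print('front wall rim col', f(165,330,.049)[:2])
```

```text
narrow top edges [0.0593 0.0006 0.0732] [0.0535 0.0007 0.0732]
saddle top edges [0.0429 0.0007 0.0732] [0.0307 0.0007 0.0732]
handle front end (top z) [ 0.0533  0.0003 -0.021 ] ferrule end [ 0.0634  0.0003 -0.0165] butt [-0.0534  0.0006 -0.009 ]
front wall rim col [-0.0278 -0.0481]
```

Call:
step_arm(commands=[15, 0, 0.001, -0.03, 0, 0, 0, 15, 0, 0.001, -0.06, 0, 0, 0, 15, 0, 0.001, -0.08, 0, 0, 0, 15, 0, 0.001, -0.1, 0, 0, 0, 15, 0, 0.001, -0.112, 0, 0, 0, 15, 0, 0.001, -0.122, 0, 0, 0, 15, 0, 0.001, -0.13, 0, 0, 0, 15, 0, 0.001, -0.136, 0, 0, 0, 15, 0, 0.001, -0.14, 0, 0, 0, 15, 0, 0.001, -0.142, 0, 0, 0])

```text
clock: 9.1
position: [0.479, 0.0126, 0.0211]
ee_rot: [0.629, 0.778, 0.0, 0.0]
ft_force: [0.9, 0.4, -0.4]
grip_width: 0.267
grasp_force: 39.7
```

Full depth with no contact force, so I release in small steps and then rise.

Call:
step_arm(commands=[26, 0, 0, 0, 0, 0, 0, 28, 0, 0, 0, 0, 0, 0, 30, 0, 0, 0, 0, 0, 0, 32, 0, 0, 0, 0, 0, 0, 33, 0, 0, 0, 0, 0, 0, 33, 0, 0, 0, 0, 0, 0, 33, 0, 0, 0, 0, 0, 0, 33, 0, 0, 0.02, 0, 0, 0, 33, 0, 0, 0.06, 0, 0, 0, 33, 0, 0, 0.12, 0, 0, 0])

```text
clock: 10.35
position: [0.4785, 0.0128, 0.0941]
ee_rot: [0.628, 0.778, -0.0, -0.001]
ft_force: [0.8, -0.8, 1.1]
grip_width: 0.385
grasp_force: 0.0
```

Call:
step_arm(commands=[33, 0, 0, 0.05, 0, 0, 0, 33, 0, 0, 0.1, 0, 0, 0, 33, 0, 0, 0.15, 0, 0, 0, 33, 0, 0, 0.2, 0, 0, 0, 33, 0, 0, 0.2, 0, 0, 0, 33, 0, 0, 0.2, 0, 0, 0, 33, 0, 0, 0.2, 0, 0, 0, 33, 0, 0, 0.2, 0, 0, 0, 33, 0, 0, 0.2, 0, 0, 0, 33, 0, 0, 0.2, 0, 0, 0])

```text
clock: 11.6
position: [0.4789, 0.0127, 0.213]
ee_rot: [0.629, 0.778, 0.0, -0.0]
ft_force: [0.5, -0.3, 0.3]
grip_width: 0.385
grasp_force: 0.0
```

Run:
```python
from h import *
import pickle
np.set_printoptions(precision=4,suppress=True)
o=get_obs();im=camera('wrist')[:,:,::-1].copy();pickle.dump(o,open('o5.pkl','wb'));cv2.imwrite('pics/w5.png',im)
cv2.imwrite('pics/top5.png',camera('top')[:,:,::-1]);cv2.imwrite('pics/scene5.png',camera('scene')[:,:,::-1])
print(o['position'])
```

```text
[0.4789 0.0127 0.213 ]
```

View pics/w5.png

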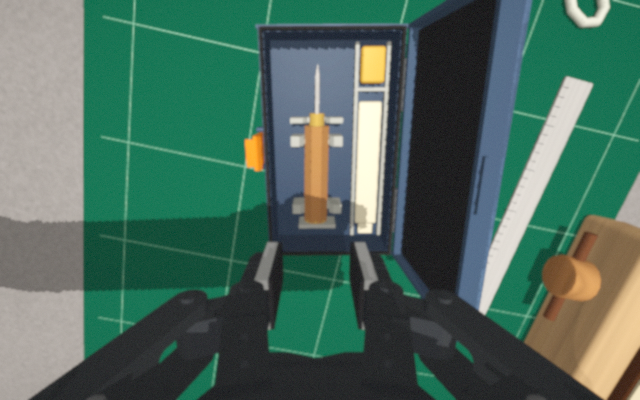

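The awl lies in its saddles: ferrule in the narrow one at (317,121), butt at (316,222) before the stop. Next I go over and behind the lid with closed fingers.

Call:
step_arm(commands=[0, 0, 0, 0.08, 0, 0, 0, 0, 0, 0, 0.125, 0, 0, 0, 0, 0.07, 0.03, 0.125, 0, 0, 0, 0, 0.16, 0.06, 0.125, 0, 0, 0, 0, 0.245, 0.097, 0.125, 0, 0, 0, 0, 0.245, 0.097, 0.125, 0, 0, 0, 0, 0.245, 0.097, 0.06, 0, 0, 0, 0, 0.245, 0.097, -0.03, 0, 0, 0, 0, 0.245, 0.097, -0.088, 0, 0, 0, 0, 0.245, 0.097, -0.088, 0, 0, 0])

```text
clock: 13.0
position: [0.6243, 0.0694, 0.1586]
ee_rot: [0.629, 0.777, -0.002, -0.001]
ft_force: [-0.1, -0.2, 0.8]
grip_width: -0.003
grasp_force: 0.0
```

Call:
step_arm(commands=[0, -0.03, -0.006, 0, 0, 0, 0, 0, -0.05, -0.011, 0.003, 0, 0, 0, 0, -0.073, -0.0155, 0.005, 0, 0, 0, 0, -0.09, -0.019, 0.005, 0, 0, 0, 0, -0.106, -0.0225, 0.005, 0, 0, 0, 0, -0.124, -0.026, 0.004, 0, 0, 0, 0, -0.142, -0.03, 0.002, 0, 0, 0, 0, -0.155, -0.033, -0.002, 0, 0, 0, 0, -0.168, -0.036, -0.007, 0, 0, 0, 0, -0.181, -0.0385, -0.013, 0, 0, 0])

```text
clock: 14.25
position: [0.5169, 0.0476, 0.1523]
ee_rot: [0.629, 0.778, 0.0, -0.0]
ft_force: [1.0, 0.7, 1.6]
grip_width: -0.001
grasp_force: 0.5
```

Call:
step_arm(commands=[0, -0.013, -0.0025, -0.007, 0, 0, 0, 0, -0.025, -0.005, -0.015, 0, 0, 0, 0, -0.036, -0.0075, -0.023, 0, 0, 0, 0, -0.046, -0.01, -0.032, 0, 0, 0, 0, -0.056, -0.012, -0.042, 0, 0, 0, 0, -0.065, -0.014, -0.053, 0, 0, 0, 0, -0.073, -0.0155, -0.065, 0, 0, 0, 0, -0.08, -0.017, -0.077, 0, 0, 0, 0, -0.087, -0.0185, -0.09, 0, 0, 0, 0, -0.087, -0.0185, -0.09, 0, 0, 0])

```text
clock: 15.5
position: [0.4645, 0.0365, 0.0979]
ee_rot: [0.629, 0.778, -0.0, -0.0]
ft_force: [-0.5, -0.7, 0.2]
grip_width: 0.002
grasp_force: 0.0
```

Call:
step_arm(commands=[0, -0.004, -0.001, -0.01, 0, 0, 0, 0, -0.008, -0.002, -0.02, 0, 0, 0, 0, -0.012, -0.0025, -0.03, 0, 0, 0, 0, -0.013, -0.003, -0.036, 0, 0, 0, 0, -0.013, -0.003, -0.036, 0, 0, 0, 0, -0.013, -0.003, -0.01, 0, 0, 0, 0, -0.026, -0.006, -0.01, 0, 0, 0, 0, -0.037, -0.008, -0.01, 0, 0, 0, 0, -0.037, -0.008, -0.02, 0, 0, 0, 0, -0.037, -0.008, -0.024, 0, 0, 0])

```text
clock: 16.75
position: [0.4427, 0.0315, 0.0836]
ee_rot: [0.629, 0.778, -0.0, -0.0]
ft_force: [0.5, 0.6, 0.3]
grip_width: 0.0
grasp_force: 0.0
```

Run:
```python
from h import *
o=get_obs();print(o['position'],o['ft_force'])
a=camera('wrist')[:,:,::-1][60:360,120:520];b=camera('scene')[:,:,::-1][100:240,220:407];
b=cv2.resize(b,(400,300),interpolation=2)
cv2.imwrite('pics/l6.png',np.hstack([a,b]))
```

```text
[0.44270521 0.03153011 0.08356094] [0.47272461 0.60640324 0.33220234]
```

View pics/l6.png

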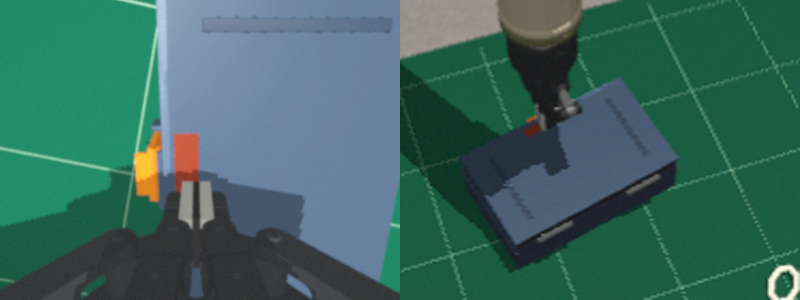

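The lid is nearly down, with the fingertips over the red thumb pad at (188,165) and the orange catch at (147,165). Now I press slowly, watching the force.

Call:
step_arm(commands=[0, 0, 0, -0.003, 0, 0, 0, 0, 0, 0, -0.005, 0, 0, 0, 0, 0, 0, -0.007, 0, 0, 0, 0, 0, 0, -0.009, 0, 0, 0, 0, 0, 0, -0.011, 0, 0, 0, 0, 0, 0, -0.013, 0, 0, 0, 0, 0, 0, -0.015, 0, 0, 0, 0, 0, 0, -0.017, 0, 0, 0, 0, 0, 0, -0.0185, 0, 0, 0, 0, 0, 0, -0.0185, 0, 0, 0])

```text
clock: 18.1
position: [0.443, 0.0318, 0.073]
ee_rot: [0.629, 0.778, 0.0, -0.0]
ft_force: [0.5, -0.6, 0.1]
grip_width: -0.0
grasp_force: 0.0
```

Call:
step_arm(commands=[0, 0, 0, -0.0005, 0, 0, 0, 0, 0, 0, -0.001, 0, 0, 0, 0, 0, 0, -0.0015, 0, 0, 0, 0, 0, 0, -0.002, 0, 0, 0, 0, 0, 0, -0.0025, 0, 0, 0, 0, 0, 0, -0.003, 0, 0, 0, 0, 0, 0, -0.0035, 0, 0, 0, 0, 0, 0, -0.004, 0, 0, 0, 0, 0, 0, -0.004, 0, 0, 0, 0, 0, 0, -0.004, 0, 0, 0])

```text
clock: 19.35
position: [0.4428, 0.0317, 0.0706]
ee_rot: [0.629, 0.778, -0.0, -0.0]
ft_force: [-3.6, 0.1, 3.5]
grip_width: 0.001
grasp_force: 2.3
```

Call:
step_arm(commands=[0, 0, 0, -0.0004, 0, 0, 0, 0, 0, 0, -0.0008, 0, 0, 0, 0, 0, 0, -0.0012, 0, 0, 0, 0, 0, 0, -0.0016, 0, 0, 0, 0, 0, 0, -0.002, 0, 0, 0, 0, 0, 0, -0.0024, 0, 0, 0, 0, 0, 0, -0.0027, 0, 0, 0, 0, 0, 0, -0.003, 0, 0, 0, 0, 0, 0, -0.003, 0, 0, 0, 0, 0, 0, -0.003, 0, 0, 0])

```text
clock: 20.6
position: [0.443, 0.0318, 0.0689]
ee_rot: [0.629, 0.778, 0.0, 0.0]
ft_force: [-2.9, -0.8, 4.5]
grip_width: 0.001
grasp_force: 2.5
```

Call:
step_arm(commands=[0, 0, 0, -0.0004, 0, 0, 0, 0, 0, 0, -0.0008, 0, 0, 0, 0, 0, 0, -0.0012, 0, 0, 0, 0, 0, 0, -0.0016, 0, 0, 0, 0, 0, 0, -0.002, 0, 0, 0, 0, 0, 0, -0.0023, 0, 0, 0, 0, 0, 0, -0.0025, 0, 0, 0, 0, 0, 0, -0.0025, 0, 0, 0, 0, 0, 0, -0.0025, 0, 0, 0, 0, 0, 0, -0.0025, 0, 0, 0])

```text
clock: 21.85
position: [0.4429, 0.0317, 0.0676]
ee_rot: [0.629, 0.778, -0.0, -0.0]
ft_force: [-5.0, -1.5, 9.6]
grip_width: 0.001
grasp_force: 5.1
```

Call:
step_arm(commands=[0, 0, 0, -0.0002, 0, 0, 0, 0, 0, 0, -0.0004, 0, 0, 0, 0, 0, 0, -0.0006, 0, 0, 0, 0, 0, 0, -0.0008, 0, 0, 0, 0, 0, 0, -0.001, 0, 0, 0, 0, 0, 0, -0.001, 0, 0, 0, 0, 0, 0, -0.001, 0, 0, 0, 0, 0, 0, -0.001, 0, 0, 0, 0, 0, 0, -0.001, 0, 0, 0, 0, 0, 0, -0.001, 0, 0, 0])

```text
clock: 23.1
position: [0.4428, 0.0317, 0.067]
ee_rot: [0.629, 0.778, -0.0, -0.0]
ft_force: [-6.8, -1.3, 11.9]
grip_width: -0.002
grasp_force: 5.9
```

Call:
step_arm(commands=[0, 0, 0, -0.0002, 0, 0, 0, 0, 0, 0, -0.0004, 0, 0, 0, 0, 0, 0, -0.0006, 0, 0, 0, 0, 0, 0, -0.0008, 0, 0, 0, 0, 0, 0, -0.0008, 0, 0, 0, 0, 0, 0, -0.0008, 0, 0, 0, 0, 0, 0, -0.0008, 0, 0, 0, 0, 0, 0, -0.0008, 0, 0, 0, 0, 0, 0, -0.0008, 0, 0, 0, 0, 0, 0, -0.0008, 0, 0, 0])

```text
clock: 24.35
position: [0.4427, 0.0317, 0.0665]
ee_rot: [0.629, 0.778, -0.0, -0.0]
ft_force: [-6.2, -0.7, 12.8]
grip_width: -0.006
grasp_force: 6.3
```

Call:
step_arm(commands=[0, 0, 0, -0.0002, 0, 0, 0, 0, 0, 0, -0.0004, 0, 0, 0, 0, 0, 0, -0.0006, 0, 0, 0, 0, 0, 0, -0.0008, 0, 0, 0, 0, 0, 0, -0.0008, 0, 0, 0, 0, 0, 0, -0.0008, 0, 0, 0, 0, 0, 0, -0.0008, 0, 0, 0, 0, 0, 0, -0.0008, 0, 0, 0, 0, 0, 0, -0.0008, 0, 0, 0, 0, 0, 0, -0.0008, 0, 0, 0])

```text
clock: 25.6
position: [0.4427, 0.0317, 0.0662]
ee_rot: [0.629, 0.778, -0.001, -0.0]
ft_force: [-7.9, -1.7, 15.5]
grip_width: -0.001
grasp_force: 7.9
```

Call:
step_arm(commands=[0, 0, 0, -0.0002, 0, 0, 0, 0, 0, 0, -0.0004, 0, 0, 0, 0, 0, 0, -0.0006, 0, 0, 0, 0, 0, 0, -0.0006, 0, 0, 0, 0, 0, 0, -0.0006, 0, 0, 0, 0, 0, 0, -0.0006, 0, 0, 0, 0, 0, 0, -0.0006, 0, 0, 0, 0, 0, 0, -0.0006, 0, 0, 0, 0, 0, 0, -0.0006, 0, 0, 0, 0, 0, 0, -0.0006, 0, 0, 0])

```text
clock: 26.85
position: [0.4426, 0.0317, 0.0658]
ee_rot: [0.629, 0.778, -0.001, -0.0]
ft_force: [-7.9, -0.9, 15.8]
grip_width: 0.001
grasp_force: 7.9
```

Call:
step_arm(commands=[0, 0, 0, -0.0002, 0, 0, 0, 0, 0, 0, -0.0004, 0, 0, 0, 0, 0, 0, -0.0005, 0, 0, 0, 0, 0, 0, -0.0005, 0, 0, 0, 0, 0, 0, -0.0005, 0, 0, 0, 0, 0, 0, -0.0005, 0, 0, 0, 0, 0, 0, -0.0005, 0, 0, 0, 0, 0, 0, -0.0005, 0, 0, 0, 0, 0, 0, -0.0005, 0, 0, 0, 0, 0, 0, -0.0005, 0, 0, 0])

```text
clock: 28.1
position: [0.4426, 0.0317, 0.0655]
ee_rot: [0.629, 0.778, -0.001, -0.0]
ft_force: [-8.5, -1.6, 18.0]
grip_width: -0.0
grasp_force: 8.6
```

18 N reached. I test the latch by rising 2 mm: if latched, the force should vanish, otherwise the seal will keep pushing at about 9 N.

Call:
step_arm(commands=[0, 0, 0, 0.001, 0, 0, 0, 0, 0, 0, 0.002, 0, 0, 0, 0, 0, 0, 0.003, 0, 0, 0, 0, 0, 0, 0.004, 0, 0, 0, 0, 0, 0, 0.0045, 0, 0, 0, 0, 0, 0, 0.0045, 0, 0, 0, 0, 0, 0, 0.0045, 0, 0, 0, 0, 0, 0, 0.0045, 0, 0, 0, 0, 0, 0, 0.0045, 0, 0, 0, 0, 0, 0, 0.0045, 0, 0, 0])

```text
clock: 29.35
position: [0.443, 0.0318, 0.0678]
ee_rot: [0.629, 0.778, 0.0, 0.0]
ft_force: [0.0, -0.5, 0.4]
grip_width: 0.001
grasp_force: 0.0
```

Call:
step_arm(commands=[0, 0, 0, -0.0005, 0, 0, 0, 0, 0, 0, -0.001, 0, 0, 0, 0, 0, 0, -0.0012, 0, 0, 0, 0, 0, 0, -0.0014, 0, 0, 0, 0, 0, 0, -0.0014, 0, 0, 0, 0, 0, 0, -0.0014, 0, 0, 0, 0, 0, 0, -0.0014, 0, 0, 0, 0, 0, 0, -0.0014, 0, 0, 0, 0, 0, 0, -0.0014, 0, 0, 0, 0, 0, 0, -0.0014, 0, 0, 0])

```text
clock: 30.6
position: [0.443, 0.0318, 0.067]
ee_rot: [0.629, 0.778, 0.0, 0.0]
ft_force: [-0.5, -0.4, -0.4]
grip_width: -0.001
grasp_force: 0.0
```

Still no force at 0.067, where it took 12 N before, so the catch holds the lid. I retreat and hand in.

Call:
step_arm(commands=[0, 0, 0, 0.03, 0, 0, 0, 0, 0, 0, 0.08, 0, 0, 0, 0, 0, 0, 0.15, 0, 0, 0, 0, 0, 0, 0.22, 0, 0, 0, 0, -0.05, -0.05, 0.25, 0, 0, 0, 0, -0.05, -0.1, 0.25, 0, 0, 0, 0, -0.05, -0.2, 0.25, 0, 0, 0, 0, -0.05, -0.3, 0.25, 0, 0, 0, 0, -0.05, -0.3, 0.25, 0, 0, 0, 0, -0.05, -0.3, 0.25, 0, 0, 0])

```text
clock: 31.85
position: [0.4131, -0.1476, 0.2169]
ee_rot: [0.628, 0.778, 0.0, -0.0]
ft_force: [-0.4, 1.6, -0.1]
grip_width: -0.002
grasp_force: 0.0
```

Run:
```python
from h import *
o=get_obs();print(o['clock'],o['position'],o['ft_force'])
# catch blob now vs. open case at start (catch sprung in both times -> same place)
for n,b in(('top',(300,262,345,285)),('scene',(270,145,300,168))):
    for im in(cv2.imread(f'pics/{n}0.png'),camera(n)[:,:,::-1].copy()):
        m=cv2.inRange(cv2.cvtColor(im,cv2.COLOR_BGR2HSV),(3,150,120),(20,255,255))[b[1]:b[3],b[0]:b[2]]
        q=cv2.moments(m,True);print(n,q['m00'],q['m10']/max(q['m00'],1)+b[0],q['m01']/max(q['m00'],1)+b[1])
print(hand_in())
```

```text
31.85 [ 0.41306412 -0.14755241  0.21686765] [-0.36123076  1.56238507 -0.07301699]
top 75.0 324.37333333333333 272.5466666666667
top 152.0 323.5263157894737 268.4605263157895
scene 72.0 284.27777777777777 156.23611111111111
scene 111.0 286.7027027027027 157.93693693693695
the job is handed in; nothing more can be done
None
```

The awl is in its saddles with its point at the narrow end, and the lid is shut and held by the catch; at the end of each press step the force read at most 18 N. I confirmed the latch by touch (no push-back where it had pressed back with 12 N) and handed the job in at about 32 s.

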